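# Put the bench kit back on its outline pads

### The arm

A 6-joint arm with a two-finger parallel gripper is mounted at the origin on a cart in front of the work surface, level with it; the furniture and walls round the work are solid. World frame = base frame: x ahead of the robot, y to its left, z up, the work surface at z = 0. Lengths are in m, angles in degrees, forces in N, time in s.
With the tool pointing down it reaches from about 0.375 to 0.9 m from the base axis. Payload 3.1 kg.
Tool frame: the origin (TCP) lies on the centre line of the jaws, within the pads' length; the fingertips stand 17 mm ahead of it and the grasp point (between the pads) lies 2 mm behind it; z points along the fingers, y is the line along which they close (so a half turn about z gives the same grasp; the last joint's range is limited). The gripper opens to 87 mm and grips with 3 to 60 N. Pads are 19 mm wide; open, the fingers measure 117 mm over their backs; the gripper's body (75 mm by 190 mm) begins 51 mm behind the grasp point.
Start: joints at [55.663, 30.224, 82.088, -0, 67.689, -10.227], TCP at [0.255, 0.57, 0.24] pointing down, gripper open.
Joint ranges: [-176.69, 176.69], [-43.24, 126.21], [12.49, 139.97], [-82, 262], [0, 151.66], [-163.58, 163.58]. Speed limits (degrees/s): [159.86, 159.86, 180, 180, 180, 180].

### API

Orientations are given as a 3x3 rotation matrix whose columns are the frame's x, y, z axes.
In Python, from rig import bot, imaging, finder gives the robot as it stands. The module is installed in compiled form; this text tells all that it offers.
- The arm moves only by the tool play_rows, never from a script. Its argument "motion" is a list that holds one entry, the list of rows, each a list of 6 numbers: the shift along the tool's x, y, z in m, then the turn, a rotation vector about the tool's x, y, z in degrees. In form: [[[dx, dy, dz, wx, wy, wz], ...]]. A call has 1 to 8 rows; each row is the pose to reach, as a shift and turn from the pose commanded when the call began, along the tool's axes at that moment; what a row does not reach only later rows make up. A row lasts 1/12 s, in which the tool goes at most 41.7 mm and 7.16 degrees, less where a joint would pass 70% of its speed; a pose out of reach is approached as far as the arm can. A call with a gripper value outside its range is refused whole. "fingers" is the finger opening in m, from 0 to 0.087, set as the call begins (left out, the last holds). The fingers move at their own pace and stop on an object; the grip force is fixed at half the most. Time passes only in rows, so rows that repeat a pose let the fingers close. It gives the time, the measured TCP pose, the force, the opening and the grip force at its end, in the units of the state.
- bot.read_state(): the state, without advancing time (a new reading comes with each control period).
- imaging.capture(name): name is "side" or "top" or "wrist"; returns a dict with "frame" (420x560x3 uint8, red, green, blue), "camera_matrix" (3x3 intrinsics, pixels), "R" (3x3) and "t" (3): a world point X has camera coordinates R X + t. Camera axes: x right, y down, z forward; pixel columns grow to the right and rows downward; lengths in m; the calibration is good to about 2 mm. A picture is of the moment at which its call begins. There is no depth.
- bot.hand_in(): hands the job in; it is judged then, once.
Trained networks look in the newest picture that a camera, given by its name, has taken for a name from the list of things; names that differ only in an ending like _2 or _b are one class to them, and where a whole thing is asked for, a point or a joint stands for the part that bears it (a point fixed in the world has none). Each returns a list of dicts, best first, with "confidence" (0 to 1); they miss things now and then, are a little off and sometimes report something else, mostly with a low value. They report only what shows in the picture. A call takes as long as a camera call.
- finder.recognise(camera, name): "at" ([x, y, z] in m, in world coordinates, good to about 4 mm: the middle of the surface that is visible of it).
- finder.outline_of(camera, name): "pixels" (420x560 bool, what is visible of it).
The state is a dict: "time_s": time; "joint_positions": joint angles; "qvel": joint speeds; "tau": joint torques, N m; "position": TCP position; "tcp_rot": TCP orientation; "force": force on the tool from outside, world axes, zero at the start; "moment": the same for the moment, N m; "opening": opening from 0.0 (shut) to 1.0 (fully open); "grasp_force": force on a finger pad.
Only numpy, scipy, OpenCV 4.12 (cv2) and the standard library are available. Lean on these libraries where they do the work, as an engineer would, in place of code of your own. Each camera call takes 0.05 s, during which the arm holds its last target. There are 200 camera calls.

### The job

Tidy the bench: put the large bottle, the small bottle, the timer and the marker each on the dark rubber pad whose outline matches its footprint. Set each one down centred on its outline, the bottles and timer standing upright and the timer and the marker lined up with their outlines (either way round), then let go. Do not knock over the bottles, and leave the pink dish and the open vial where they are.

Things in the scene. Friction and masses are not known exactly. Their poses are not given: they have to be found in the camera images.
- broth_bottle: Large round reagent bottle, amber contents, blue screw cap (closed, rigid), about 0.55 kg. Body 68 mm across, 150 mm tall; the cap is 46 mm across and spans 127 to 150 mm above the foot, a good grip from above; just below it the shoulder slopes outward. Origin at the centre of its underside, z up. Starts upright. Belongs on the large round pad.
- stain_bottle: Small round reagent bottle, violet contents, red screw cap (closed, rigid), about 0.16 kg. Body 46 mm across, 105 mm tall, upright-sided over its lower half; the cap is 35 mm across and spans 89 to 105 mm above the foot. Origin at the centre of its underside, z up. Starts upright. Belongs on the small round pad.
- bench_timer: White bench timer with a display, standing on its base, about 0.06 kg. Footprint 46 mm (x) by 66 mm (y), 58 mm high. The front (-x) leans back, so it is a wedge seen from its ends; the two ends (y = +33 and -33 mm) are flat, upright and parallel. Origin at the centre of its underside, z up. Belongs on the rectangular pad.
- marker: Felt marker lying on its side: round pen, white barrel, blue cap, 135 mm long, 17 mm thick, about 0.02 kg; it can roll a little. Origin on its axis halfway along it, so 8 mm above what it lies on; y runs along its length, x and z across it. It belongs on the long narrow pad.
- large_round_pad: Round flat dark rubber pad fixed to the worktop, 3 mm thick, with a thin pale outline inlaid; origin at the centre of its underside, z up; disc 86 mm across, outline circle 68 mm across.
- small_round_pad: Round flat dark rubber pad fixed to the worktop, 3 mm thick, with a thin pale outline inlaid; origin at the centre of its underside, z up; disc 64 mm across, outline circle 46 mm across.
- timer_pad: Rectangular flat dark rubber pad fixed to the worktop, 3 mm thick, with a thin pale outline inlaid; origin at the centre of its underside, z up; 64 mm (x) by 84 mm (y), outline 46 mm by 66 mm; x and y run along its short and long sides.
- marker_pad: Long narrow flat dark rubber pad fixed to the worktop, 3 mm thick, with a thin pale outline inlaid; origin at the centre of its underside, z up; 35 mm (x) by 153 mm (y), outline 17 mm by 135 mm; y runs along its length.
- pink_dish: Bystander, to be left alone: low round culture dish with pink contents, 51 mm across, 12 mm high. Origin at the centre of its underside.
- open_vial: Bystander, to be left alone: open glass vial standing upright, 19 mm across, 65 mm tall. Origin at the centre of its underside.

How it is judged:
By the outcome, as a careful person would: the job done as asked, in the order asked, and still so for the second after the job is handed in, with the robot touching nothing.
It also fails if it takes over 141 s, if anything falls off the work surface, if the arm or the gripper's body presses on something with over 40 N, if the wrist force passes 120 N, or if a joint passes its speed limit or range.

## Working session

There is one attempt and no reset: what is moved stays moved. The work goes in short steps, Python scripts to look and compute and a tool call to move; the robot and the scene stay as the last step left them, time stands still between calls to the robot, and variables do not carry over. Pictures are saved under pics/ and viewed, at most 14 in all, crops included, and the job is handed in when it is done.

Besides the shell and the picture viewer there is one more tool, called after "Request:" as name(argument=value, ...) on one line, values as JSON. play_rows: Moves the arm, as the interface text tells. Its arguments: {"type":"object","properties":{"motion":{"type":"array"},"fingers":{"type":"number"}},"required":["motion"]}

```bash
mkdir -p pics; cat > h.py <<'E'
from rig import bot, imaging, finder
import numpy as np, cv2
names=["broth_bottle","stain_bottle","bench_timer","marker","large_round_pad","small_round_pad","timer_pad","marker_pad","pink_dish","open_vial"]
def save(c,n):
    d=imaging.capture(c); cv2.imwrite(f"pics/{n}.png",d["frame"][:,:,::-1]); return d
def ray(d,uv,z):
    K,R,t=map(np.array,(d["camera_matrix"],d["R"],d["t"]))
    uv=np.atleast_2d(uv).astype(float)
    r=(np.linalg.inv(K)@np.c_[uv,np.ones(len(uv))].T).T@R
    c=-R.T@t
    return c+r*((z-c[2])/r[:,2])[:,None]
E
python3 - <<'E'
from h import *
s=bot.read_state(); print(s["time_s"],s["position"],np.round(s["tcp_rot"],3).tolist(),s["opening"])
for c in ("top","side"):
    d=save(c,c+"0"); print(c,"cam",np.round(-np.array(d["R"]).T@d["t"],3))
    for n in names:
        r=finder.recognise(c,n)[:2]; print(n,[(np.round(q["at"],3).tolist(),round(q["confidence"],2)) for q in r])
E
```

```text
0.0 [0.25489306 0.56991056 0.23858857] [[-0.913, 0.408, -0.001], [0.408, 0.913, -0.002], [0.0, -0.002, -1.0]] 1.0026677746205495
top cam [0.274 0.009 1.276]
broth_bottle [([0.6, -0.077, 0.109], 0.73)]
stain_bottle [([0.441, 0.078, 0.102], 0.86), ([0.432, -0.098, 0.037], 0.38)]
bench_timer [([0.434, -0.097, 0.04], 0.78)]
marker [([0.62, 0.277, 0.017], 0.7)]
large_round_pad [([0.622, -0.293, 0.002], 0.74)]
small_round_pad [([0.432, -0.304, 0.004], 0.72), ([0.444, 0.079, 0.102], 0.46)]
timer_pad [([0.625, 0.114, -0.003], 0.63)]
marker_pad [([0.45, 0.31, 0.002], 0.67)]
pink_dish [([0.533, 0.004, 0.005], 0.67)]
open_vial [([0.53, 0.189, 0.041], 0.44), ([0.598, -0.077, 0.112], 0.29)]
side cam [ 0.458 -0.788  0.485]
broth_bottle [([0.608, -0.106, 0.081], 0.84)]
stain_bottle [([0.45, 0.066, 0.06], 0.75)]
bench_timer [([0.439, -0.126, 0.028], 0.7), ([0.607, -0.106, 0.078], 0.44)]
marker [([0.622, 0.259, 0.012], 0.47)]
large_round_pad [([0.62, -0.299, 0.002], 0.65)]
small_round_pad [([0.431, -0.298, 0.002], 0.77)]
timer_pad []
marker_pad [([0.449, 0.332, 0.004], 0.69)]
pink_dish [([0.532, 0.012, 0.007], 0.75)]
open_vial [([0.436, -0.302, 0.006], 0.74)]
```

View pics/top0.png

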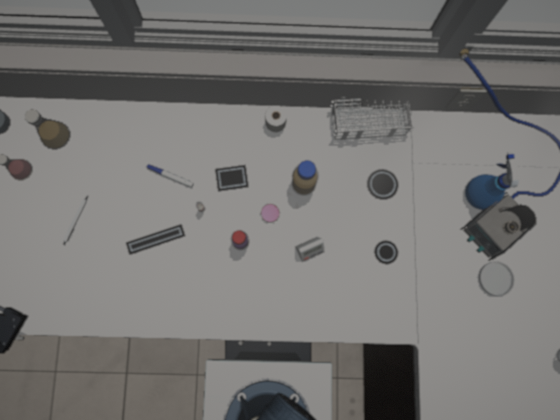

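View pics/side0.png

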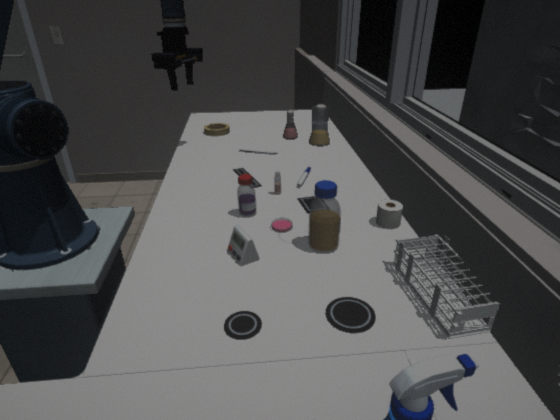

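```bash
python3 - <<'E'
from h import *
d=save("top","t1")
for n,z in [("bench_timer",.0),("marker",.008),("large_round_pad",.003),("small_round_pad",.003),("timer_pad",.003),("marker_pad",.003),("broth_bottle",.15),("stain_bottle",.105),("open_vial",.065)]:
    r=finder.outline_of("top",n)
    if not r: print(n,"none"); continue
    m=r[0]["pixels"].astype(np.uint8); 
    c=max(cv2.findContours(m,0,1)[0],key=cv2.contourArea)[:,0]
    w=ray(d,c,z)[:,:2]; 
    (cx,cy),(a,b),th=cv2.minAreaRect((w*1000).astype(np.float32))
    bx=cv2.boxPoints(((cx,cy),(a,b),th)); e=max((bx[1]-bx[0],bx[2]-bx[1]),key=np.linalg.norm)
    print(n,"c",round(cx,1),round(cy,1),"size",round(a,1),round(b,1),"long axis deg",round(np.degrees(np.arctan2(e[1],e[0]))%180,1), "px",c.min(0),c.max(0))
E
```

```text
bench_timer c 439.7 -104.8 size 46.8 74.3 long axis deg 115.8 px [297 237] [324 260]
marker c 627.1 281.3 size 134.8 17.4 long axis deg 67.0 px [147 164] [192 186]
large_round_pad c 620.7 -296.3 size 82.6 82.5 long axis deg 44.7 px [367 169] [399 199]
small_round_pad c 434.6 -302.2 size 58.5 59.6 long axis deg 91.5 px [375 241] [397 263]
timer_pad none
marker_pad c 453.5 307.6 size 37.7 155.7 long axis deg 110.8 px [126 224] [185 254]
broth_bottle c 592.4 -74.0 size 84.9 62.8 long axis deg 1.0 px [292 160] [318 194]
stain_bottle c 441.5 80.1 size 44.3 41.3 long axis deg 2.1 px [231 231] [248 249]
open_vial c 531.6 186.3 size 28.1 15.8 long axis deg 28.9 px [196 201] [204 211]
```

```bash
cat >> h.py <<'E'
from scipy.spatial.transform import Rotation as Ro
def go(x,y,z,yaw):
    "delta in tool axes from the measured pose to world pose with closing axis at yaw, tool down"
    s=bot.read_state(); T=np.array(s["tcp_rot"]); a=np.radians(yaw)
    G=np.array([[-np.sin(a),np.cos(a),0],[np.cos(a),np.sin(a),0],[0,0,-1]])
    p=T.T@(np.array([x,y,z])-s["position"]); w=Ro.from_matrix(T.T@G).as_rotvec(degrees=True)
    print("t",round(s["time_s"],2),"pos",np.round(s["position"],4),"-> [",*[f"{v:.4f}," for v in p],*[f"{v:.2f}," for v in w],"] grip",round(s["opening"]*.087,4),round(s["grasp_force"],1),"F",np.round(s["force"],1))
E
python3 - <<'E'
from h import *
d=cv2.imread("pics/t1.png"); c=imaging.capture("top")
h=cv2.cvtColor(d,cv2.COLOR_BGR2HSV)
def cen(m,z,box):
    x0,y0,x1,y1=box; q=np.zeros_like(m); q[y0:y1,x0:x1]=m[y0:y1,x0:x1]
    n,l,st,ce=cv2.connectedComponentsWithStats(q.astype(np.uint8)); i=1+np.argmax(st[1:,4])
    ct=max(cv2.findContours((l==i).astype(np.uint8),0,1)[0],key=cv2.contourArea)[:,0]
    w=ray(c,ct,z)[:,:2]*1000; r=cv2.minAreaRect(w.astype(np.float32))
    print(ce[i],ray(c,ce[i],z)[0].round(4),st[i],"rect",np.round(r[0],1),np.round(r[1],1),round(r[2],1))
H,S,V=h[...,0],h[...,1],h[...,2]
cen((abs(H.astype(int)-115)<12)&(S>120),.15,(285,150,330,200))
cen(((H<8)|(H>170))&(S>120),.105,(225,225,255,255))
cen(V<90,.003,(205,155,260,200))
cen(V<90,.003,(360,160,405,205))
cen(V<90,.003,(370,235,402,267))
cen(V<90,.003,(115,215,195,260))
go(.6,-.076,.25,90)
E
```

```text
[306.52380952 168.86772487] [ 0.6126 -0.0773  0.15  ] [299 162  16  15 189] rect [612.3 -77.3] [35.1 36.4] 1.7
[238.7184466  237.09708738] [0.4485 0.0823 0.105 ] [233 232  12  11 103] rect [448.7  82.8] [24.6 26.8] 1.6
[231.22291022 177.35603715] [0.6265 0.1155 0.003 ] [220 169  24  17 323] rect [626.6 115.3] [41.1 60.4] 9.1
[382.53867403 183.73480663] [ 0.621  -0.2964  0.003 ] [372 174  22  21 362] rect [ 621.8 -296.4] [57.8 56.3] 44.6
[385.96987952 251.78915663] [ 0.435  -0.3021  0.003 ] [379 245  15  14 166] rect [ 435.8 -302.2] [34.6 37.5] 1.5
[154.74377224 239.35587189] [0.4516 0.3091 0.003 ] [126 225  59  29 281] rect [452.4 307.8] [ 33.1 150.4] 20.6
t 1.65 pos [0.2553 0.5705 0.2395] -> [ -0.5787, -0.4493, -0.0105, 0.00, 0.00, -24.11, ] grip 0.0872 0.0 F [-0.3 -0.6  1.4]
```

Request:
play_rows(motion=[[[-0.03, -0.0234, 0, 0, 0, -4], [-0.06, -0.0468, 0, 0, 0, -8], [-0.09, -0.07, 0, 0, 0, -12], [-0.12, -0.0935, 0, 0, 0, -16], [-0.15, -0.117, 0, 0, 0, -20], [-0.18, -0.14, 0, 0, 0, -24], [-0.21, -0.1635, 0, 0, 0, -24], [-0.24, -0.187, 0, 0, 0, -24]]], fingers=0.087)

```text
time_s: 2.32
position: [0.3986, 0.3002, 0.2398]
tcp_rot: [[-1.0, 0.001, 0.001], [0.001, 1.0, 0.0], [-0.001, 0.0, -1.0]]
force: [1.2, 0.3, 0.3]
opening: 0.999
grasp_force: 0.0
```

Request:
play_rows(motion=[[[-0.015, -0.028, 0, 0, 0, 0], [-0.03, -0.057, 0, 0, 0, 0], [-0.045, -0.085, 0, 0, 0, 0], [-0.06, -0.113, 0, 0, 0, 0], [-0.075, -0.141, 0, 0, 0, 0], [-0.09, -0.169, 0, 0, 0, 0], [-0.105, -0.197, 0, 0, 0, 0], [-0.12, -0.225, 0, 0, 0, 0]]])

```text
time_s: 2.98
position: [0.5182, 0.075, 0.2398]
tcp_rot: [[-1.0, 0.002, 0.001], [0.002, 1.0, 0.0], [-0.001, 0.0, -1.0]]
force: [0.6, 0.1, -0.2]
opening: 0.999
grasp_force: 0.0
```

Request:
play_rows(motion=[[[-0.015, -0.028, 0, 0, 0, 0], [-0.03, -0.056, 0, 0, 0, 0], [-0.045, -0.084, 0, 0, 0, 0], [-0.06, -0.112, 0, 0, 0, 0], [-0.075, -0.14, 0, 0, 0, 0], [-0.082, -0.153, 0, 0, 0, 0], [-0.082, -0.153, 0, 0, 0, 0], [-0.082, -0.153, 0, 0, 0, 0]]])

```text
time_s: 3.65
position: [0.5987, -0.0765, 0.2392]
tcp_rot: [[-1.0, 0.003, -0.001], [0.003, 1.0, 0.001], [0.001, 0.001, -1.0]]
force: [0.2, 0.1, -0.4]
opening: 0.997
grasp_force: 0.0
```

```bash
python3 - <<'E'
from h import *
d=save("wrist","w0"); d2=save("top","t2")
C=-np.array(d["R"]).T@d["t"]; print("cam",C.round(3),np.round(d["R"],2).tolist())
for cam in("wrist","top"):
  for n in names:
    r=finder.recognise(cam,n)[:1]; print(cam,n,[(np.round(q["at"],3).tolist(),round(q["confidence"],2)) for q in r])
go(.608,-.077,.25,90)
E
```

```text
cam [ 0.528 -0.075  0.384] [[0.0, 1.0, 0.0], [0.97, -0.0, 0.26], [0.26, 0.0, -0.97]]
wrist broth_bottle [([0.597, -0.077, 0.14], 0.79)]
wrist stain_bottle [([0.46, 0.071, 0.075], 0.6)]
wrist bench_timer [([0.447, -0.096, 0.039], 0.85)]
wrist marker []
wrist large_round_pad [([0.62, -0.293, 0.003], 0.69)]
wrist small_round_pad [([0.439, -0.305, 0.006], 0.91)]
wrist timer_pad [([0.625, 0.117, 0.002], 0.59)]
wrist marker_pad []
wrist pink_dish [([0.531, 0.007, 0.004], 0.77)]
wrist open_vial [([0.538, 0.184, 0.021], 0.93)]
top broth_bottle []
top stain_bottle []
top bench_timer []
top marker []
top large_round_pad [([0.62, -0.295, 0.001], 0.91)]
top small_round_pad [([0.433, -0.305, 0.003], 0.86)]
top timer_pad [([0.625, 0.114, -0.003], 0.62)]
top marker_pad []
top pink_dish [([0.437, -0.126, 0.03], 0.56)]
top open_vial [([0.538, 0.187, 0.053], 0.52)]
t 4.75 pos [ 0.5992 -0.0767  0.2395] -> [ -0.0088, -0.0003, -0.0105, 0.00, -0.00, -0.12, ] grip 0.0865 0.0 F [ 0.6 -0.1  0. ]
```

View pics/w0.png

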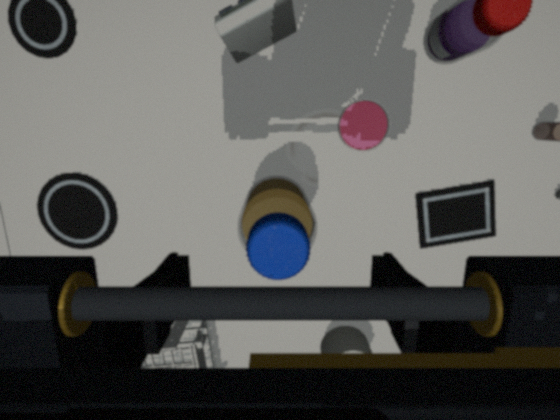

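```bash
cat >> h.py <<'E'
def cen(d,mask,z,box,nm=""):
    x0,y0,x1,y1=box; q=np.zeros(mask.shape,np.uint8); q[y0:y1,x0:x1]=mask[y0:y1,x0:x1]
    n,l,st,ce=cv2.connectedComponentsWithStats(q); i=1+np.argmax(st[1:,4])
    ct=max(cv2.findContours((l==i).astype(np.uint8),0,1)[0],key=cv2.contourArea)
    w=ray(d,cv2.convexHull(ct)[:,0],z)[:,:2]*1000; r=cv2.minAreaRect(w.astype(np.float32)); e=cv2.minEnclosingCircle(w.astype(np.float32))
    a=r[2]+(90 if r[1][1]>r[1][0] else 0)
    print(nm,"px",ce[i].round(0),"rect",np.round(r[0],1),np.round(r[1],1),"long",round(a%180,1),"circ",np.round(e[0],1),round(2*e[1],1))
def chan(d):
    h=cv2.cvtColor(d["frame"],cv2.COLOR_RGB2HSV).astype(int); return h[...,0],h[...,1],h[...,2]
E
python3 - <<'E'
from h import *
d=imaging.capture("wrist"); H,S,V=chan(d)
cen(d,(abs(H-112)<14)&(S>150),.15,(230,200,330,290),"broth")
cen(d,((H<8)|(H>172))&(S>150),.105,(460,0,560,60),"stain")
cen(d,V<100,.003,(20,165,130,252),"large")
cen(d,V<100,.003,(0,0,90,65),"small")
cen(d,V<100,.003,(405,170,510,252),"tpad")
E
```

```text
broth px [278. 245.] rect [610.2 -76.7] [41.7 46.1] long 179.9 circ [610.1 -76.9] 46.5
stain px [500.  14.] rect [458.3  77.9] [38.1 20.6] long 89.9 circ [453.1  78.2] 38.7
large px [ 77. 210.] rect [ 621.6 -295.6] [62.5 61.2] long 89.9 circ [ 621.2 -295.4] 63.1
small px [42. 21.] rect [ 436.6 -301.7] [41.2 36.9] long 89.9 circ [ 434.9 -301.6] 41.6
tpad px [457. 214.] rect [625.9 116.4] [43.3 63.3] long 99.8 circ [626.5 116.3] 73.7
```

Request:
play_rows(motion=[[[-0.006, 0, 0.012, 0, 0, 0], [-0.011, 0, 0.025, 0, 0, 0], [-0.011, 0, 0.04, 0, 0, 0], [-0.011, 0, 0.055, 0, 0, 0], [-0.011, 0, 0.07, 0, 0, 0], [-0.011, 0, 0.083, 0, 0, 0], [-0.011, 0, 0.091, 0, 0, 0], [-0.011, 0, 0.0935, 0, 0, 0]]])

```text
time_s: 5.47
position: [0.6091, -0.0762, 0.1431]
tcp_rot: [[-1.0, 0.002, -0.004], [0.002, 1.0, 0.001], [0.004, 0.001, -1.0]]
force: [-0.1, 0.4, 0.9]
opening: 0.997
grasp_force: 0.0
```

Request:
play_rows(motion=[[[0, 0, 0, 0, 0, 0], [0, 0, 0, 0, 0, 0], [0, 0, 0, 0, 0, 0], [0, 0, 0, 0, 0, 0], [0, 0, 0, 0, 0, 0], [0, 0, 0, 0, 0, 0], [0, 0, 0, 0, 0, 0]]], fingers=0.02)

```text
time_s: 6.05
position: [0.6104, -0.0767, 0.1465]
tcp_rot: [[-1.0, 0.002, 0.001], [0.002, 1.0, -0.0], [-0.001, -0.0, -1.0]]
force: [-0.5, 0.4, 0.1]
opening: 0.555
grasp_force: 0.6
```

```bash
python3 - <<'E'
from h import *
d=save("side","s1")
go(.6213,-.2958,.200,90)
E
```

```text
t 6.1 pos [ 0.6105 -0.077   0.1465] -> [ -0.0112, -0.2188, -0.0533, -0.06, 0.06, -0.10, ] grip 0.0451 30.0 F [-0.6 -1.1 -1.4]
```

View pics/s1.png

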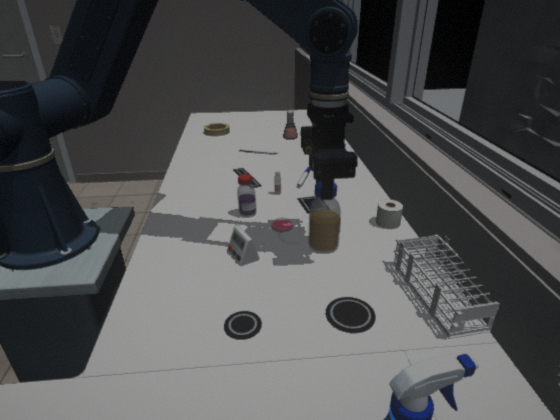

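Request:
play_rows(motion=[[[0, 0, -0.003, 0, 0, 0], [0, 0, -0.012, 0, 0, 0], [0, 0, -0.023, 0, 0, 0], [0, -0.005, -0.03, 0, 0, 0], [-0.001, -0.015, -0.035, 0, 0, 0], [-0.002, -0.033, -0.035, 0, 0, 0], [-0.003, -0.055, -0.035, 0, 0, 0], [-0.004, -0.08, -0.035, 0, 0, 0]]])

```text
time_s: 6.77
position: [0.6141, -0.1575, 0.1818]
tcp_rot: [[-1.0, 0.001, 0.0], [0.001, 1.0, -0.0], [-0.0, -0.0, -1.0]]
force: [0.4, 0.1, -5.8]
opening: 0.52
grasp_force: 29.9
```

Request:
play_rows(motion=[[[-0.001, -0.025, 0, 0, 0, 0], [-0.002, -0.05, 0, 0, 0, 0], [-0.003, -0.074, 0, 0, 0, 0], [-0.005, -0.097, 0, 0, 0, 0], [-0.006, -0.117, 0, 0, 0, 0], [-0.007, -0.131, 0, 0, 0, 0], [-0.007, -0.138, 0, 0, 0, 0], [-0.007, -0.139, 0, 0, 0, 0]]])

```text
time_s: 7.43
position: [0.6206, -0.2975, 0.181]
tcp_rot: [[-1.0, 0.004, 0.0], [0.004, 1.0, -0.0], [-0.0, -0.0, -1.0]]
force: [-0.6, 0.6, -6.4]
opening: 0.518
grasp_force: 29.9
```

```bash
python3 - <<'E'
from h import *
d=save("wrist","w1"); H,S,V=chan(d)
cen(d,(abs(H-112)<14)&(S>150),.185,(180,180,360,300),"broth")
go(.6213,-.2958,.1495,90)
E
```

```text
broth px [280. 265.] rect [ 606.3 -296.4] [43.1 22.2] long 89.8 circ [ 615.6 -296.4] 43.1
t 7.48 pos [ 0.6205 -0.296   0.1808] -> [ -0.0008, 0.0002, 0.0313, 0.05, -0.03, -0.17, ] grip 0.0452 29.9 F [-0.5  0.4 -5. ]
```

View pics/w1.png

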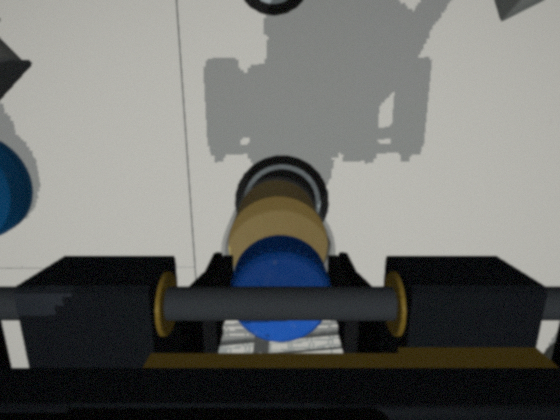

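Request:
play_rows(motion=[[[-0.001, 0, 0.008, 0, 0, 0], [-0.001, 0, 0.016, 0, 0, 0], [-0.001, 0, 0.022, 0, 0, 0], [-0.001, 0, 0.026, 0, 0, 0], [-0.001, 0, 0.029, 0, 0, 0], [-0.001, 0, 0.0305, 0, 0, 0], [-0.001, 0, 0.0315, 0, 0, 0], [-0.001, 0, 0.0315, 0, 0, 0]]])

```text
time_s: 8.15
position: [0.622, -0.2956, 0.1497]
tcp_rot: [[-1.0, 0.002, 0.0], [0.002, 1.0, -0.0], [-0.0, -0.0, -1.0]]
force: [0.8, -0.7, -5.6]
opening: 0.52
grasp_force: 29.9
```

```bash
python3 - <<'E'
from h import *
d=cv2.imread("pics/w1.png"); 
go(.6213,-.2958,.1495,90)
c=imaging.capture("wrist"); cv2.imwrite("pics/w2.png",c["frame"][:,:,::-1])
import cv2
H,S,V=chan(c); m=(abs(H-112)<14)&(S>150); m[:, :220]=0; m[:,340:]=0; r,q=np.nonzero(m); print(r.min(),r.max(),q.min(),q.max())
print(ray(c,[[281,r.min()],[281,r.max()],[q.min(),280],[q.max(),280]],.153).round(4))
c=imaging.capture("side"); cv2.imwrite("pics/s2.png",cv2.resize(c["frame"][180:360,220:460,::-1],None,fx=3,fy=3))
E
```

```text
t 8.15 pos [ 0.622  -0.2956  0.1497] -> [ 0.0007, -0.0002, 0.0002, -0.00, 0.01, -0.10, ] grip 0.0453 29.9 F [ 0.8 -0.7 -5.6]
237 419 220 339
[[ 0.5968 -0.2941  0.153 ]
 [ 0.6875 -0.2941  0.153 ]
 [ 0.6159 -0.32    0.153 ]
 [ 0.6159 -0.2695  0.153 ]]
```

View pics/s2.png

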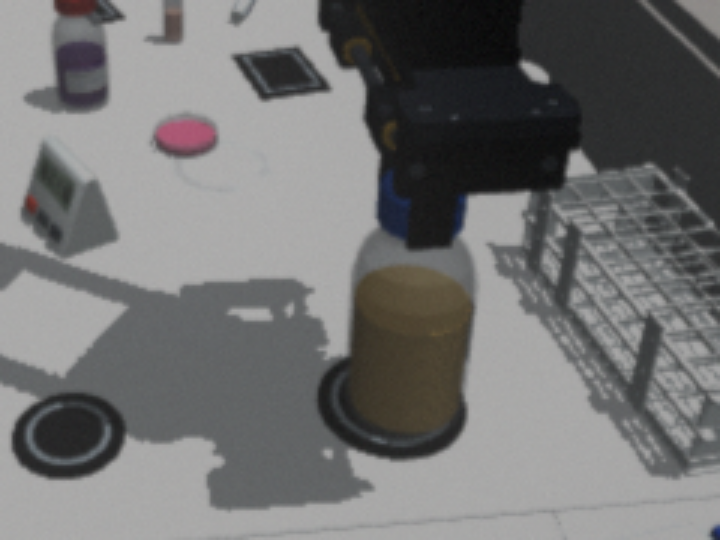

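```bash
cat >> h.py <<'E'
def proj(d,P):
    K,R,t=map(np.array,(d["camera_matrix"],d["R"],d["t"])); q=(np.atleast_2d(P)@R.T+t)@K.T; return q[:,:2]/q[:,2:]
def circ(x,y,z,r): a=np.linspace(0,2*np.pi,73); return np.c_[x+r*np.cos(a),y+r*np.sin(a),z+0*a]
def draw(im,d,P,col): cv2.polylines(im,[np.round(proj(d,P)*4*4).astype(int)],False,col,1,cv2.LINE_AA,shift=2)
E
python3 - <<'E'
from h import *
d=imaging.capture("side"); im=cv2.resize(d["frame"][:,:,::-1],None,fx=4,fy=4,interpolation=cv2.INTER_CUBIC)
draw(im,d,circ(.6213,-.2958,.003,.043),(0,255,255))
draw(im,d,circ(.6213,-.2958,.003,.034),(0,255,0))
for z,r in((.003,.034),(.07,.034),(.153,.023)): draw(im,d,circ(.6213,-.2958,z,r),(0,0,255))
cv2.imwrite("pics/s3.png",im[940:1460,1160:1560])
E
```

```text
(no output)
```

View pics/s3.png

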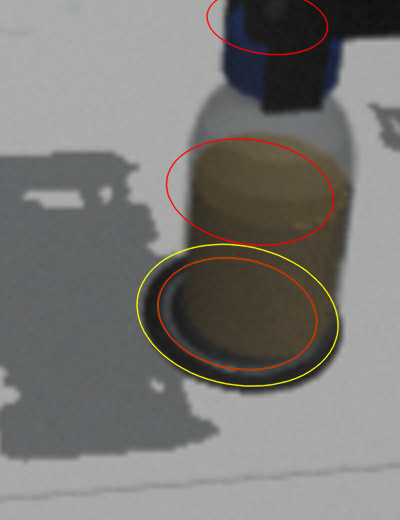

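Request:
play_rows(motion=[[[0.001, 0, -0.003, 0, 0, 0], [0.004, 0, -0.004, 0, 0, 0], [0.0065, 0, -0.004, 0, 0, 0], [0.007, 0, -0.003, 0, 0, 0], [0.007, 0, -0.0015, 0, 0, 0], [0.007, 0, 0, 0, 0, 0], [0.007, 0, 0.0006, 0, 0, 0], [0.007, 0, 0.0006, 0, 0, 0]]])

```text
time_s: 8.97
position: [0.615, -0.2957, 0.1495]
tcp_rot: [[-1.0, 0.002, 0.001], [0.002, 1.0, -0.0], [-0.001, -0.0, -1.0]]
force: [-0.1, 0.5, -2.5]
opening: 0.519
grasp_force: 29.9
```

```bash
python3 - <<'E'
from h import *
d=imaging.capture("side"); im=cv2.resize(d["frame"][:,:,::-1],None,fx=4,fy=4,interpolation=cv2.INTER_CUBIC)
draw(im,d,circ(.6218,-.2975,.003,.043),(0,255,255))
for z,r in((.003,.034),(.07,.034),(.153,.023)): draw(im,d,circ(.6218,-.2975,z,r),(0,0,255))
cv2.imwrite("pics/s4.png",im[940:1460,1160:1560])
go(.6213,-.2958,.1495,90)
E
```

```text
t 9.02 pos [ 0.6151 -0.2958  0.1495] -> [ -0.0062, -0.0000, 0.0000, -0.02, 0.03, -0.11, ] grip 0.0446 29.9 F [-0.7  0.9 -2.2]
```

View pics/s4.png

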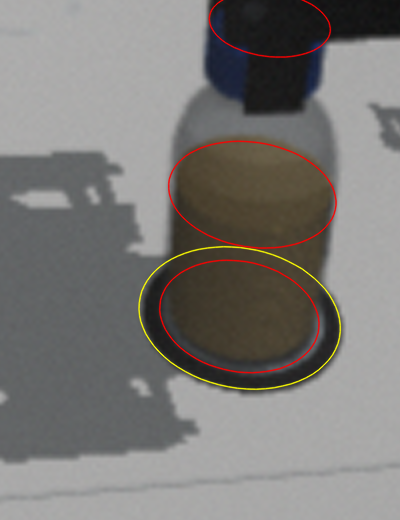

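Request:
play_rows(motion=[[[0, 0, 0.0004, 0, 0, 0], [0, 0, 0.0008, 0, 0, 0], [0, 0, 0.0008, 0, 0, 0]]])

```text
time_s: 9.27
position: [0.6152, -0.2958, 0.1494]
tcp_rot: [[-1.0, 0.002, 0.001], [0.002, 1.0, -0.001], [-0.001, -0.001, -1.0]]
force: [-1.9, 0.8, 5.0]
opening: 0.515
grasp_force: 29.9
```

Request:
play_rows(motion=[[[0, 0, 0, 0, 0, 0], [0, 0, 0, 0, 0, 0], [0, 0, 0, 0, 0, 0], [0, 0, 0, 0, 0, 0], [0, 0, 0, 0, 0, 0], [0, 0, -0.003, 0, 0, 0]]], fingers=0.087)

```text
time_s: 9.77
position: [0.6144, -0.2955, 0.1503]
tcp_rot: [[-1.0, 0.002, -0.001], [0.002, 1.0, 0.001], [0.001, 0.001, -1.0]]
force: [-0.2, -0.7, 0.2]
opening: 0.887
grasp_force: 0.0
```

Request:
play_rows(motion=[[[0, 0, -0.015, 0, 0, 0], [0, 0, -0.035, 0, 0, 0], [0, 0, -0.06, 0, 0, 0], [0.01, 0, -0.08, 0, 0, 0], [0.025, 0, -0.09, 0, 0, 0], [0.05, 0, -0.09, 0, 0, 0], [0.06, 0.02, -0.09, 0, 0, 0], [0.07, 0.04, -0.09, 0, 0, 0]]])

```text
time_s: 10.43
position: [0.5439, -0.2562, 0.2418]
tcp_rot: [[-1.0, 0.004, 0.001], [0.004, 1.0, -0.001], [-0.001, -0.001, -1.0]]
force: [0.7, 0.4, -0.2]
opening: 1.001
grasp_force: 0.0
```

```bash
python3 - <<'E'
from h import *
save("side","s5"); d=imaging.capture("wrist")
im=d["frame"][:,:,::-1].copy()
im=cv2.resize(im,None,fx=4,fy=4)
draw(im,d,circ(.6213,-.2958,.003,.043),(0,255,255))
for z,r in((.003,.034),(.153,.023),(.13,.023)): draw(im,d,circ(.6213,-.2958,z,r),(0,0,255))
cv2.imwrite("pics/w5.png",cv2.resize(im,(784,588),interpolation=cv2.INTER_AREA))
go(.46,.08,.2,90)
E
```

```text
t 10.53 pos [ 0.5427 -0.2525  0.2413] -> [ 0.0829, 0.3323, 0.0424, 0.15, -0.15, -0.04, ] grip 0.0872 0.0 F [ 0.4 -0.6 -0.4]
```

View pics/w5.png

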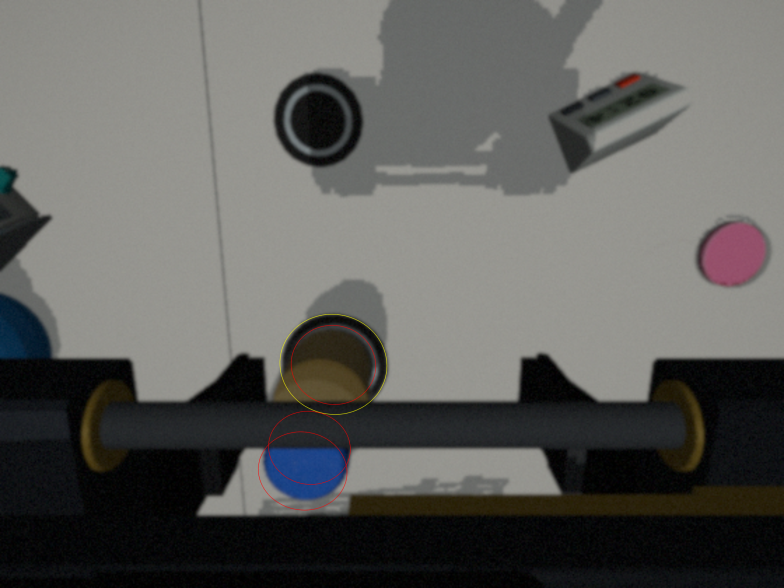

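Request:
play_rows(motion=[[[0.01, 0.038, 0, 0, 0, 0], [0.02, 0.076, 0, 0, 0, 0], [0.03, 0.114, 0, 0, 0, 0], [0.04, 0.152, 0, 0, 0, 0], [0.05, 0.19, 0, 0, 0, 0], [0.06, 0.228, 0, 0, 0, 0], [0.07, 0.266, 0, 0, 0, 0], [0.08, 0.304, 0, 0, 0, 0]]])

```text
time_s: 11.2
position: [0.4658, 0.0499, 0.2416]
tcp_rot: [[-1.0, 0.002, 0.002], [0.002, 1.0, -0.0], [-0.002, -0.0, -1.0]]
force: [1.0, -0.9, 0.2]
opening: 1.0
grasp_force: 0.0
```

Request:
play_rows(motion=[[[0.007, 0.02, 0.01, 0, 0, 0], [0.007, 0.029, 0.02, 0, 0, 0], [0.007, 0.029, 0.03, 0, 0, 0], [0.007, 0.029, 0.03, 0, 0, 0]]])

```text
time_s: 11.53
position: [0.4581, 0.0784, 0.2101]
tcp_rot: [[-1.0, -0.0, -0.002], [-0.0, 1.0, -0.0], [0.002, -0.0, -1.0]]
force: [-0.2, 0.4, 1.0]
opening: 1.0
grasp_force: 0.0
```

```bash
python3 - <<'E'
from h import *
save("side","s6"); d=imaging.capture("wrist"); H,S,V=chan(d)
cen(d,((H<8)|(H>172))&(S>130),.105,(150,100,420,300),"stain")
im=d["frame"][:,:,::-1].copy()
im=cv2.resize(im,None,fx=4,fy=4)
for x in(.448,.456):
  for z,r in((.0,.023),(.105,.0175),(.089,.0175)): draw(im,d,circ(x,.080,z,r),(0,0,255) if x<.45 else (0,255,0))
a=cv2.resize(im,(560,420),interpolation=cv2.INTER_AREA)[120:330,140:420]
d=imaging.capture("side");im=cv2.resize(d["frame"][:,:,::-1],None,fx=4,fy=4)
for x in(.448,.456):
  for z,r in((.0,.023),(.105,.0175),(.04,.023)): draw(im,d,circ(x,.080,z,r),(0,0,255) if x<.45 else (0,255,0))
x=im[640:920,880:1100]
cv2.imwrite("pics/w6.png",np.hstack([cv2.resize(a,(560,420)),cv2.resize(x,(240,305))[:305].copy() if 0 else cv2.copyMakeBorder(cv2.resize(x,(230,293)),0,127,0,0,0)]))
go(.456,.08,.109,90)
E
```

```text
stain px [286. 207.] rect [446.9  83.1] [33.2 33. ] long 45.2 circ [446.8  83.6] 34.4
t 11.68 pos [0.4595 0.0772 0.2115] -> [ 0.0036, 0.0028, 0.1025, -0.02, 0.07, -0.13, ] grip 0.0869 0.0 F [-0.5  0.2 -0.1]
```

View pics/w6.png

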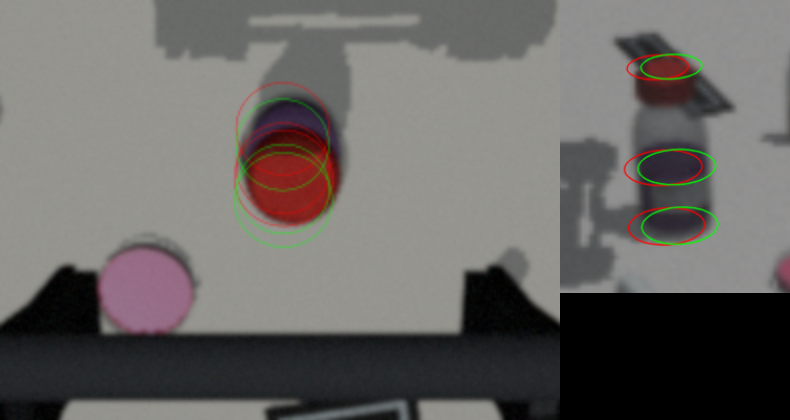

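Request:
play_rows(motion=[[[0.003, 0.003, 0.015, 0, 0, 0], [0.007, 0.006, 0.03, 0, 0, 0], [0.007, 0.006, 0.048, 0, 0, 0], [0.007, 0.006, 0.065, 0, 0, 0], [0.007, 0.006, 0.08, 0, 0, 0], [0.007, 0.006, 0.092, 0, 0, 0], [0.007, 0.006, 0.1, 0, 0, 0], [0.007, 0.006, 0.1025, 0, 0, 0]]])

```text
time_s: 12.35
position: [0.4519, 0.0831, 0.108]
tcp_rot: [[-1.0, 0.003, -0.001], [0.003, 1.0, -0.0], [0.001, -0.0, -1.0]]
force: [0.1, -0.9, -0.9]
opening: 1.0
grasp_force: 0.0
```

Request:
play_rows(motion=[[[0, 0, 0, 0, 0, 0], [0, 0, 0, 0, 0, 0], [0, 0, 0, 0, 0, 0], [0, 0, 0, 0, 0, 0], [0, 0, 0, 0, 0, 0], [0, 0, 0, 0, 0, 0], [0, 0, 0, 0, 0, 0], [0, 0, 0, 0, 0, 0]]], fingers=0.01)

```text
time_s: 13.02
position: [0.4516, 0.0837, 0.1088]
tcp_rot: [[-1.0, 0.002, 0.0], [0.002, 1.0, -0.0], [-0.0, -0.0, -1.0]]
force: [-0.5, -0.5, -0.2]
opening: 0.479
grasp_force: 0.0
```

```bash
python3 - <<'E'
from h import *
go(.435,-.302,.155,90)
E
```

```text
t 13.02 pos [0.4516 0.0837 0.1088] -> [ 0.0158, -0.3857, -0.0462, -0.00, 0.01, -0.10, ] grip 0.0416 0.0 F [-0.5 -0.5 -0.2]
```

Request:
play_rows(motion=[[[0, 0, 0, 0, 0, 0], [0, 0, 0, 0, 0, 0], [0, 0, 0, 0, 0, 0], [0, 0, 0, 0, 0, 0], [0, 0, -0.003, 0, 0, 0], [0, 0, -0.01, 0, 0, 0], [0, 0, -0.02, 0, 0, 0], [0, 0, -0.035, 0, 0, 0]]])

```text
time_s: 13.68
position: [0.4505, 0.0837, 0.1435]
tcp_rot: [[-1.0, 0.002, -0.003], [0.002, 1.0, 0.0], [0.003, 0.0, -1.0]]
force: [0.4, 0.5, -2.1]
opening: 0.395
grasp_force: 30.0
```

Request:
play_rows(motion=[[[0, 0, -0.015, 0, 0, 0], [0, -0.008, -0.03, 0, 0, 0], [0.001, -0.02, -0.045, 0, 0, 0], [0.002, -0.038, -0.055, 0, 0, 0], [0.003, -0.06, -0.06, 0, 0, 0], [0.004, -0.085, -0.06, 0, 0, 0], [0.005, -0.11, -0.06, 0, 0, 0], [0.006, -0.135, -0.06, 0, 0, 0]]])

```text
time_s: 14.35
position: [0.4448, -0.0522, 0.2043]
tcp_rot: [[-1.0, 0.001, 0.0], [0.001, 1.0, -0.0], [-0.0, -0.0, -1.0]]
force: [-0.0, -0.1, -1.9]
opening: 0.396
grasp_force: 30.0
```

Request:
play_rows(motion=[[[0.001, -0.035, 0, 0, 0, 0], [0.003, -0.07, 0, 0, 0, 0], [0.005, -0.105, 0, 0, 0, 0], [0.007, -0.14, 0, 0, 0, 0], [0.009, -0.175, 0, 0, 0, 0], [0.01, -0.21, 0.005, 0, 0, 0], [0.01, -0.235, 0.015, 0, 0, 0], [0.01, -0.251, 0.025, 0, 0, 0]]])

```text
time_s: 15.02
position: [0.4349, -0.306, 0.1792]
tcp_rot: [[-1.0, 0.004, 0.002], [0.004, 1.0, -0.003], [-0.002, -0.003, -1.0]]
force: [0.5, -0.3, -2.4]
opening: 0.4
grasp_force: 30.0
```

Request:
play_rows(motion=[[[0, 0, 0.015, 0, 0, 0], [0, 0, 0.03, 0, 0, 0], [0, 0, 0.045, 0, 0, 0], [0, 0, 0.05, 0, 0, 0], [0, 0, 0.05, 0, 0, 0], [0, 0, 0.05, 0, 0, 0]]])

```text
time_s: 15.52
position: [0.4348, -0.3022, 0.1289]
tcp_rot: [[-1.0, 0.002, -0.0], [0.002, 1.0, 0.0], [0.0, 0.0, -1.0]]
force: [-0.6, 0.3, -1.7]
opening: 0.399
grasp_force: 30.0
```

```bash
python3 - <<'E'
from h import *
go(.435,-.302,.1115,90)
P=np.array(bot.read_state()["position"]); f=P[2]-.1085
d=imaging.capture("side"); im=cv2.resize(d["frame"][:,:,::-1],None,fx=4,fy=4,interpolation=cv2.INTER_CUBIC)
draw(im,d,circ(.435,-.302,.003,.032),(0,255,255)); draw(im,d,circ(.435,-.302,.003,.023),(0,255,255))
for z,r in((f,.023),(f+.04,.023),(f+.105,.0175)): draw(im,d,circ(P[0],P[1],z,r),(0,0,255))
a=im[960:1400,780:1170]
d=imaging.capture("wrist"); im=cv2.resize(d["frame"][:,:,::-1],None,fx=4,fy=4,interpolation=cv2.INTER_CUBIC)
draw(im,d,circ(.435,-.302,.003,.032),(0,255,255)); draw(im,d,circ(.6213,-.2958,.003,.043),(0,255,255))
for z,r in((f,.023),(f+.105,.0175)): draw(im,d,circ(P[0],P[1],z,r),(0,0,255))
b=cv2.resize(im[:,560:1680],(390,586),interpolation=cv2.INTER_AREA)
cv2.imwrite("pics/w7.png",np.hstack([cv2.copyMakeBorder(a,0,146,0,0,0),b]))
E
```

```text
t 15.52 pos [ 0.4348 -0.3022  0.1289] -> [ -0.0002, 0.0002, 0.0174, 0.01, -0.01, -0.10, ] grip 0.0348 30.0 F [-0.6  0.3 -1.7]
```

View pics/w7.png

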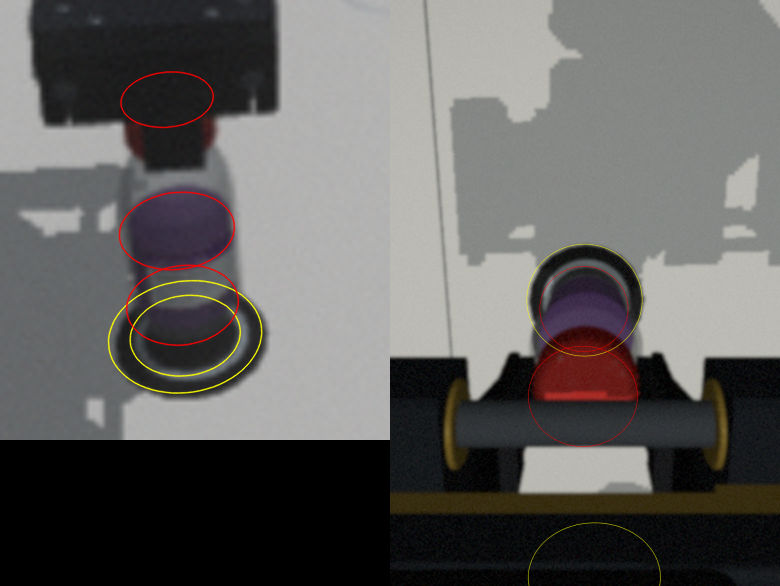

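Request:
play_rows(motion=[[[-0.001, 0, 0.005, 0, 0, 0], [-0.001, 0, 0.01, 0, 0, 0], [-0.001, 0, 0.013, 0, 0, 0], [-0.001, 0, 0.015, 0, 0, 0], [-0.001, 0, 0.0165, 0, 0, 0], [-0.001, 0, 0.0175, 0, 0, 0], [-0.001, 0, 0.0178, 0, 0, 0], [-0.001, 0, 0.0178, 0, 0, 0]]])

```text
time_s: 16.28
position: [0.4361, -0.3024, 0.1116]
tcp_rot: [[-1.0, 0.002, 0.001], [0.002, 1.0, -0.0], [-0.001, -0.0, -1.0]]
force: [-0.1, 1.1, 5.0]
opening: 0.396
grasp_force: 30.0
```

Request:
play_rows(motion=[[[0, 0, 0, 0, 0, 0], [0, 0, 0, 0, 0, 0], [0, 0, 0, 0, 0, 0], [0, 0, 0, 0, 0, 0], [0, 0, 0, 0, 0, 0], [0, 0, -0.003, 0, 0, 0], [0, 0, -0.01, 0, 0, 0], [0, 0, -0.02, 0, 0, 0]]], fingers=0.087)

```text
time_s: 16.95
position: [0.4354, -0.3019, 0.1309]
tcp_rot: [[-1.0, 0.002, -0.001], [0.002, 1.0, 0.001], [0.001, 0.001, -1.0]]
force: [-0.2, -0.4, 0.2]
opening: 0.922
grasp_force: 0.0
```

Request:
play_rows(motion=[[[0, 0, -0.02, 0, 0, 0], [0, 0, -0.045, 0, 0, 0], [0, 0, -0.075, 0, 0, 0], [-0.005, 0.025, -0.095, 0, 0, 0], [-0.01, 0.06, -0.11, 0, 0, 0], [-0.015, 0.1, -0.11, 0, 0, 0], [-0.02, 0.13, -0.11, 0, 0, 0], [-0.02, 0.15, -0.11, 0, 0, 0]]])

```text
time_s: 17.62
position: [0.4563, -0.1497, 0.2425]
tcp_rot: [[-1.0, 0.0, 0.002], [0.0, 1.0, -0.0], [-0.002, -0.0, -1.0]]
force: [-0.2, 0.3, 0.7]
opening: 0.998
grasp_force: 0.0
```

```bash
python3 - <<'E'
from h import *
go(.44,-.1,.24,90)
d=save("wrist","w8a")
r=finder.recognise("wrist","bench_timer")[:1]; print(r)
im=cv2.resize(d["frame"][:,:,::-1],None,fx=4,fy=4,interpolation=cv2.INTER_CUBIC)
draw(im,d,circ(.435,-.302,.003,.032),(0,255,255)); draw(im,d,circ(.435,-.302,.003,.023),(0,0,255)); draw(im,d,circ(.6213,-.2958,.003,.043),(0,255,255))
def box(x,y,th):
    a=np.radians(th); v=np.array([np.cos(a),np.sin(a)]); u=np.array([v[1],-v[0]]); 
    return np.array([[*(np.array([x,y])+i*.023*u+j*.033*v),0] for i,j in((-1,-1),(1,-1),(1,1),(-1,1),(-1,-1))])
draw(im,d,box(.439,-.105,116),(0,255,0))
b=cv2.resize(im,(784,588),interpolation=cv2.INTER_AREA)
cv2.imwrite("pics/w8.png",b)
m=finder.outline_of("wrist","bench_timer")[0]["pixels"].astype(np.uint8)
ct=max(cv2.findContours(m,0,1)[0],key=cv2.contourArea); h=cv2.approxPolyDP(ct,3,True)[:,0]
for p in h: print(p,p*1.4,ray(d,p,0)[0].round(4),ray(d,p,.058)[0].round(4))
E
```

```text
t 17.62 pos [ 0.4563 -0.1497  0.2425] -> [ 0.0163, 0.0496, 0.0024, -0.01, 0.12, -0.02, ] grip 0.0868 0.0 F [-0.2  0.3  0.7]
[{'at': [0.4314, -0.0987, 0.0432], 'confidence': 0.92}]
[349 140] [488.6 196. ] [ 0.4045 -0.0767  0.    ] [ 0.4016 -0.0874  0.058 ]
[292 166] [408.8 232.4] [ 0.4316 -0.1359  0.    ] [ 0.4246 -0.1378  0.058 ]
[306 202] [428.4 282.8] [ 0.4707 -0.1203  0.    ] [ 0.4579 -0.1245  0.058 ]
[329 196] [460.6 274.4] [ 0.464  -0.0954  0.    ] [ 0.4522 -0.1034  0.058 ]
[370 173] [518.  242.2] [ 0.439  -0.0525  0.    ] [ 0.4309 -0.0669  0.058 ]
[368 163] [515.2 228.2] [ 0.4284 -0.0553  0.    ] [ 0.4219 -0.0693  0.058 ]
```

View pics/w8.png

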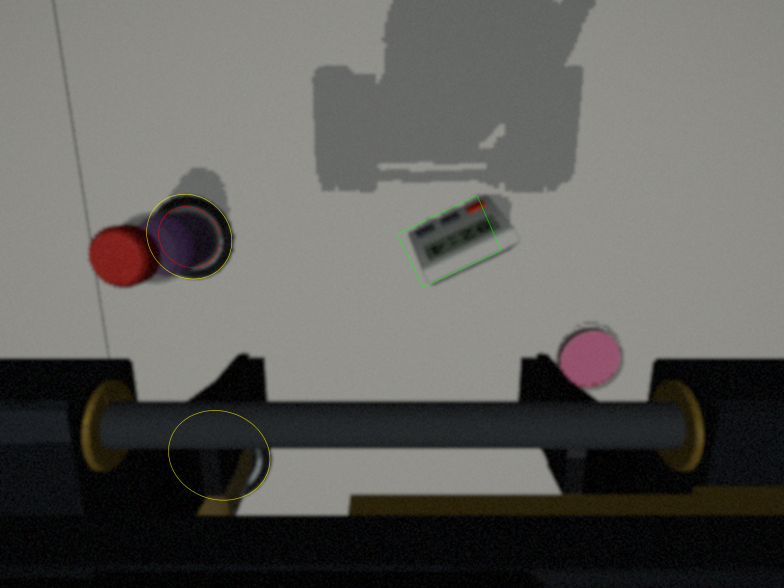

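Request:
play_rows(motion=[[[0.003, 0.012, 0.02, 0, 0, -4], [0.006, 0.024, 0.04, 0, 0, -9], [0.01, 0.038, 0.06, 0, 0, -14], [0.0137, 0.05, 0.08, 0, 0, -19], [0.0137, 0.0544, 0.1, 0, 0, -24], [0.0137, 0.0544, 0.12, 0, 0, -25], [0.0137, 0.0544, 0.137, 0, 0, -25], [0.0137, 0.0544, 0.1425, 0, 0, -25]]])

```text
time_s: 18.43
position: [0.4422, -0.099, 0.0967]
tcp_rot: [[-0.908, -0.42, -0.002], [-0.42, 0.908, 0.001], [0.002, 0.002, -1.0]]
force: [-0.7, -0.0, 0.3]
opening: 0.995
grasp_force: 0.0
```

```bash
python3 - <<'E'
from h import *
d=save("wrist","w9a")
im=cv2.resize(d["frame"][:,:,::-1],None,fx=4,fy=4,interpolation=cv2.INTER_CUBIC)
def box(x,y,th,z=0):
    a=np.radians(th); v=np.array([np.cos(a),np.sin(a)]); u=np.array([v[1],-v[0]]); 
    return np.array([[*(np.array([x,y])+i*.023*u+j*.033*v),z] for i,j in((-1,-1),(1,-1),(1,1),(-1,1),(-1,-1))])
draw(im,d,box(.439,-.097,115),(0,255,0))
cv2.imwrite("pics/w9.png",cv2.resize(im,(784,588),interpolation=cv2.INTER_AREA))
go(.4426,-.0953,.027,115)
m=finder.outline_of("wrist","bench_timer")[0]["pixels"].astype(np.uint8)
ct=max(cv2.findContours(m,0,1)[0],key=cv2.contourArea); h=cv2.approxPolyDP(ct,3,True)[:,0]
for p in h: print(p,p*1.4,ray(d,p,0)[0].round(4))
E
```

```text
t 18.48 pos [ 0.4421 -0.0989  0.0967] -> [ -0.0021, 0.0029, 0.0697, 0.11, -0.11, -0.19, ] grip 0.087 0.0 F [ 0.4 -0.4 -0.4]
[234 192] [327.6 268.8] [ 0.4325 -0.1365  0.    ]
[222 245] [310.8 343. ] [ 0.4708 -0.1294  0.    ]
[224 262] [313.6 366.8] [ 0.482  -0.1232 -0.    ]
[343 260] [480.2 364. ] [ 0.4451 -0.047   0.    ]
[344 244] [481.6 341.6] [ 0.4341 -0.0519  0.    ]
[330 189] [462.  264.6] [ 0.4033 -0.0786  0.    ]
```

View pics/w9.png

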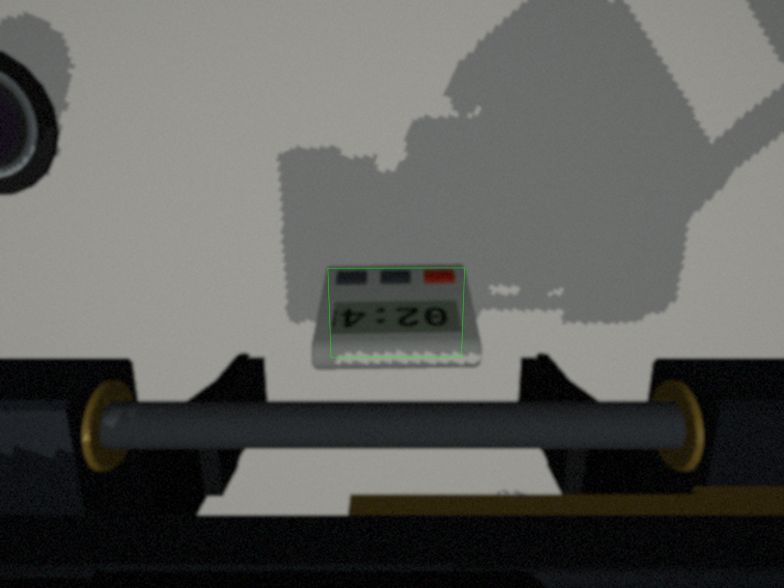

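Request:
play_rows(motion=[[[-0.002, 0.002, 0.01, 0, 0, -0.5], [-0.002, 0.002, 0.023, 0, 0, -0.5], [-0.002, 0.002, 0.037, 0, 0, -0.5], [-0.002, 0.002, 0.05, 0, 0, -0.5], [-0.002, 0.002, 0.06, 0, 0, -0.5], [-0.002, 0.002, 0.067, 0, 0, -0.5], [-0.002, 0.002, 0.0697, 0, 0, -0.5], [-0.002, 0.002, 0.0697, 0, 0, -0.5]]])

```text
time_s: 19.2
position: [0.4439, -0.0958, 0.0288]
tcp_rot: [[-0.904, -0.428, 0.001], [-0.428, 0.904, -0.0], [-0.0, -0.001, -1.0]]
force: [0.1, -0.2, -0.2]
opening: 1.001
grasp_force: 0.0
```

Request:
play_rows(motion=[[[0, 0, 0, 0, 0, 0], [0, 0, 0, 0, 0, 0], [0, 0, 0, 0, 0, 0], [0, 0, 0, 0, 0, 0], [0, 0, 0, 0, 0, 0], [0, 0, 0, 0, 0, 0], [0, 0, 0, 0, 0, 0]]], fingers=0.055)

```text
time_s: 19.78
position: [0.4437, -0.0954, 0.0291]
tcp_rot: [[-0.903, -0.429, 0.001], [-0.429, 0.903, -0.0], [-0.001, -0.001, -1.0]]
force: [1.3, 0.0, 5.8]
opening: 0.757
grasp_force: 30.0
```

```bash
python3 - <<'E'
from h import *
go(.626,.116,.12,99.6)
E
```

```text
t 19.78 pos [ 0.4437 -0.0954  0.0291] -> [ -0.2554, 0.1127, -0.0908, -0.04, 0.04, 15.80, ] grip 0.0659 30.0 F [1.3 0.  5.8]
```

Request:
play_rows(motion=[[[0, 0, -0.004, 0, 0, 0], [0, 0, -0.015, 0, 0, 0], [-0.003, 0.001, -0.03, 0, 0, 0], [-0.012, 0.005, -0.045, 0, 0, 0], [-0.035, 0.015, -0.058, 0, 0, 0], [-0.07, 0.03, -0.068, 0, 0, 0], [-0.105, 0.045, -0.07, 0, 0, 0], [-0.14, 0.06, -0.07, 0, 0, 0]]])

```text
time_s: 20.45
position: [0.5453, 0.0201, 0.0999]
tcp_rot: [[-0.904, -0.428, 0.002], [-0.428, 0.904, -0.0], [-0.001, -0.001, -1.0]]
force: [1.1, -1.2, -0.7]
opening: 0.754
grasp_force: 30.0
```

Request:
play_rows(motion=[[[-0.03, 0.013, 0, 0, 0, 2], [-0.06, 0.025, 0, 0, 0, 5], [-0.085, 0.036, 0, 0, 0, 8], [-0.105, 0.044, 0, 0, 0, 11], [-0.116, 0.048, 0, 0, 0, 14], [-0.121, 0.051, 0, 0, 0, 15.8], [-0.121, 0.051, 0, 0, 0, 15.8], [-0.121, 0.051, 0, 0, 0, 15.8]]])

```text
time_s: 21.12
position: [0.6309, 0.1171, 0.0982]
tcp_rot: [[-0.986, -0.168, -0.002], [-0.168, 0.986, -0.0], [0.002, 0.0, -1.0]]
force: [0.5, -0.3, -0.6]
opening: 0.759
grasp_force: 30.0
```

```bash
cat >> h.py <<'E'
def box(x,y,th,z=0,a=.023,b=.033):
    t=np.radians(th); v=np.array([np.cos(t),np.sin(t)]); u=np.array([v[1],-v[0]]); 
    return np.array([[*(np.array([x,y])+i*a*u+j*b*v),z] for i,j in((-1,-1),(1,-1),(1,1),(-1,1),(-1,-1))])
def both(fn,ps,pw):
    ims=[]
    for cam,(x0,y0,x1,y1),P in(("side",(0,0,0,0),ps),("wrist",(0,0,0,0),pw)):
        d=imaging.capture(cam); im=cv2.resize(d["frame"][:,:,::-1],None,fx=4,fy=4,interpolation=cv2.INTER_CUBIC)
        for q,c in P[1:]: draw(im,d,q,c)
        x0,y0,x1,y1=P[0]; im=im[y0*4:y1*4,x0*4:x1*4]; ims.append(cv2.resize(im,(398,int(im.shape[0]*398/im.shape[1])),interpolation=cv2.INTER_AREA))
    h=max(i.shape[0] for i in ims)
    cv2.imwrite(fn,np.hstack([cv2.copyMakeBorder(i,0,h-i.shape[0],0,0,0) for i in ims]))
E
python3 - <<'E'
from h import *
go(.632,.117,.0325,99.6)
P=bot.read_state()["position"]; t=np.radians(99.6); f=P[2]-.0291; cx,cy=P[0]-.0055*np.sin(t),P[1]+.0055*np.cos(t)
Y,R,G=(0,255,255),(0,0,255),(0,255,0)
pads=[(box(.6265,.116,99.6,.003),Y),(box(.6265,.116,99.6,.003,.032,.042),Y),(box(cx,cy,99.6,f),R)]
both("pics/w10.png",[(270,150,370,240)]+pads,[(140,100,420,380)]+pads)
E
```

```text
t 21.12 pos [0.6309 0.1171 0.0982] -> [ -0.0012, -0.0003, 0.0657, 0.00, -0.09, 0.09, ] grip 0.066 30.0 F [ 0.5 -0.3 -0.6]
```

View pics/w10.png

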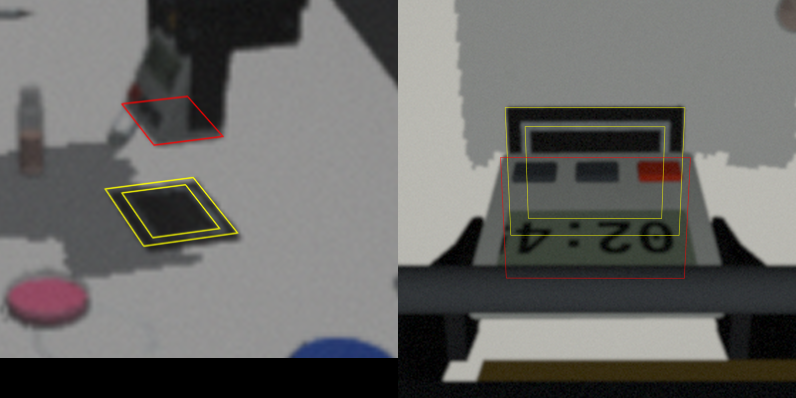

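Request:
play_rows(motion=[[[-0.001, 0, 0.012, 0, 0, 0], [-0.001, 0, 0.026, 0, 0, 0], [-0.001, 0, 0.04, 0, 0, 0], [-0.001, 0, 0.05, 0, 0, 0], [-0.001, 0, 0.057, 0, 0, 0], [-0.001, 0, 0.061, 0, 0, 0], [-0.001, 0, 0.063, 0, 0, 0], [-0.001, 0, 0.063, 0, 0, 0]]])

```text
time_s: 21.88
position: [0.6326, 0.117, 0.0354]
tcp_rot: [[-0.986, -0.166, -0.0], [-0.166, 0.986, -0.0], [0.0, 0.0, -1.0]]
force: [0.3, -0.9, -0.5]
opening: 0.759
grasp_force: 30.0
```

```bash
python3 - <<'E'
from h import *
go(.632,.117,.0322,99.6)
d=imaging.capture("wrist")
m=finder.outline_of("wrist","bench_timer")[0]["pixels"].astype(np.uint8)
ct=max(cv2.findContours(m,0,1)[0],key=cv2.contourArea); h=cv2.approxPolyDP(ct,3,True)[:,0]
for p in h: print(p,ray(d,p,.004)[0].round(4))
print(proj(d,box(.6265,.116,99.6,.003)).round(0).tolist(),proj(d,box(.6265,.116,99.6,.003,.032,.042)).round(0).tolist())
print(d["frame"][100:240:2,270].mean(1).astype(int).tolist())
E
```

```text
t 21.88 pos [0.6326 0.117  0.0354] -> [ 0.0006, 0.0001, 0.0032, 0.00, -0.02, -0.02, ] grip 0.066 30.0 F [ 0.3 -0.9 -0.5]
[194 281] [0.6503 0.075  0.004 ]
[195 286] [0.6531 0.0758 0.004 ]
[367 285] [0.6373 0.1655 0.004 ]
[344 207] [0.5979 0.1445 0.004 ]
[216 208] [0.6091 0.0816 0.004 ]
[[212.0, 207.0], [216.0, 291.0], [340.0, 291.0], [344.0, 207.0], [212.0, 207.0]] [[193.0, 190.0], [201.0, 306.0], [356.0, 306.0], [363.0, 190.0], [193.0, 190.0]]
[133, 137, 137, 136, 136, 133, 137, 135, 138, 136, 137, 134, 135, 136, 138, 137, 139, 136, 136, 137, 136, 136, 136, 135, 135, 136, 139, 137, 137, 136, 136, 136, 135, 136, 139, 137, 138, 136, 136, 137, 138, 136, 138, 134, 89, 18, 14, 12, 20, 20, 20, 54, 94, 98, 91, 87, 85, 49, 32, 29, 33, 32, 42, 47, 68, 92, 95, 95, 95, 98]
```

Request:
play_rows(motion=[[[0, 0, 0.001, 0, 0, 0], [0, 0, 0.002, 0, 0, 0], [0, 0, 0.003, 0, 0, 0], [0, 0, 0.0035, 0, 0, 0], [0, 0, 0.0035, 0, 0, 0]]])

```text
time_s: 22.4
position: [0.6326, 0.1171, 0.0322]
tcp_rot: [[-0.986, -0.167, 0.0], [-0.167, 0.986, -0.0], [-0.0, -0.0, -1.0]]
force: [-0.2, -0.5, -0.8]
opening: 0.757
grasp_force: 30.0
```

Request:
play_rows(motion=[[[0, 0, 0.0004, 0, 0, 0], [0, 0, 0.0008, 0, 0, 0], [0, 0, 0.0008, 0, 0, 0], [0, 0, 0.0008, 0, 0, 0]]])

```text
time_s: 22.73
position: [0.6327, 0.1171, 0.0321]
tcp_rot: [[-0.986, -0.167, 0.0], [-0.167, 0.986, -0.0], [-0.0, -0.0, -1.0]]
force: [-1.7, -0.2, 4.7]
opening: 0.754
grasp_force: 30.0
```

Contact. Release, lift and head to view the marker.

Request:
play_rows(motion=[[[0, 0, 0, 0, 0, 0], [0, 0, 0, 0, 0, 0], [0, 0, 0, 0, 0, 0], [0, 0, 0, 0, 0, 0], [0, 0, 0, 0, 0, 0], [0, 0, -0.005, 0, 0, 0], [0, 0, -0.02, 0, 0, 0], [0, 0, -0.04, 0, 0, 0]]], fingers=0.087)

```text
time_s: 23.4
position: [0.6312, 0.117, 0.0702]
tcp_rot: [[-0.986, -0.166, -0.004], [-0.166, 0.986, -0.0], [0.004, 0.001, -1.0]]
force: [0.0, -0.5, 0.3]
opening: 0.997
grasp_force: 0.0
```

Request:
play_rows(motion=[[[0, 0, -0.03, 0, 0, 0], [0, 0, -0.06, 0, 0, 0], [0, 0.005, -0.09, 0, 0, 0], [0.005, 0.02, -0.12, 0, 0, 0], [0.01, 0.05, -0.14, 0, 0, 0], [0.015, 0.08, -0.155, 0, 0, 0], [0.02, 0.1, -0.16, 0, 0, 0], [0.02, 0.1, -0.16, 0, 0, 0]]])

```text
time_s: 24.07
position: [0.5951, 0.2164, 0.2341]
tcp_rot: [[-0.985, -0.171, 0.003], [-0.171, 0.985, 0.003], [-0.004, 0.002, -1.0]]
force: [-0.1, -0.3, -0.2]
opening: 1.0
grasp_force: 0.0
```

```bash
cat >> h.py <<'E'
def rect(d,cam,n,z):
    r=finder.outline_of(cam,n)
    if not r: print(cam,n,"none"); return
    m=r[0]["pixels"].astype(np.uint8); ct=max(cv2.findContours(m,0,1)[0],key=cv2.contourArea)
    w=(ray(d,ct[:,0],z)[:,:2]*1000).astype(np.float32); c,s,a=cv2.minAreaRect(w)
    px=ct[:,0]; print(cam,n,round(r[0]["confidence"],2),"c",np.round(c,1),np.round(s,1),"long",round((a+(90 if s[1]>s[0] else 0))%180,1),"px",px.min(0),px.max(0))
E
python3 - <<'E'
from h import *
go(.627,.281,.2,157)
d=imaging.capture("wrist")
rect(d,"wrist","marker",.0085); rect(d,"wrist","marker_pad",.003); rect(d,"wrist","bench_timer",.0); rect(d,"wrist","timer_pad",.003); rect(d,"wrist","open_vial",0)
d=imaging.capture("top")
rect(d,"top","marker",.0085); rect(d,"top","marker_pad",.003); rect(d,"top","bench_timer",0)
E
```

```text
t 24.07 pos [0.5951 0.2164 0.2341] -> [ -0.0423, 0.0582, 0.0344, 0.00, 0.24, -57.18, ] grip 0.087 0.0 F [-0.1 -0.3 -0.2]
wrist marker 0.98 c [623.8 278.5] [127.5  17.7] long 68.0 px [279 193] [383 258]
wrist marker_pad 0.68 c [452.8 309.1] [ 35.  152.6] long 110.8 px [318  28] [479  96]
wrist bench_timer 0.78 c [629.8 104.9] [47.1 90.1] long 99.8 px [130 182] [212 225]
wrist timer_pad 0.66 c [625.7 116.8] [62.9 83.8] long 99.8 px [139 173] [221 231]
wrist open_vial 0.91 c [540.1 190.8] [19.8 20.4] long 99.6 px [253 123] [273 143]
top marker none
top marker_pad none
top bench_timer 0.92 c [626.5 118.6] [50.1 69.7] long 98.8 px [217 168] [243 187]
```

Request:
play_rows(motion=[[[0, 0, 0, 0, 0, 7], [0, 0, 0, 0, 0, 14], [0, 0, 0, 0, 0, 21], [0, 0, 0, 0, 0, 28], [0, 0, 0, 0, 0, 35], [0, 0, 0, 0, 0, 42], [0, 0, 0, 0, 0, 49], [0, 0, 0, 0, 0, 56]]])

```text
time_s: 25.23
position: [0.5964, 0.2119, 0.2311]
tcp_rot: [[-0.685, 0.729, -0.0], [0.729, 0.685, -0.0], [0.0, -0.0, -1.0]]
force: [0.4, 0.1, 0.4]
opening: 1.001
grasp_force: 0.0
```

Request:
play_rows(motion=[[[0, 0, 0, 0, 0, 7], [0, 0, 0, 0, 0, 14], [0, 0, 0, 0, 0, 21], [0, 0, 0, 0, 0, 28], [0, 0, 0, 0, 0, 35], [0, 0, 0, 0, 0, 42], [0, 0, 0, 0, 0, 49], [0, 0, 0, 0, 0, 56]]])

```text
time_s: 25.9
position: [0.5964, 0.2119, 0.2311]
tcp_rot: [[0.221, 0.975, -0.0], [0.975, -0.221, -0.0], [-0.0, -0.0, -1.0]]
force: [-0.2, -0.8, 0.3]
opening: 0.999
grasp_force: 0.0
```

```bash
python3 - <<'E'
from h import *
go(.627,.281,.15,-22.5)
d=imaging.capture("wrist"); print((-np.array(d["R"]).T@d["t"]).round(3))
rect(d,"wrist","marker",.0085); rect(d,"wrist","bench_timer",.0)
E
```

```text
t 25.9 pos [0.5964 0.2119 0.2311] -> [ 0.0741, 0.0146, 0.0811, -0.02, 0.01, 9.71, ] grip 0.0869 0.0 F [-0.2 -0.8  0.3]
[0.612 0.282 0.376]
wrist marker 0.58 c [626.3 281.4] [136.   16.7] long 69.2 px [278  44] [312 187]
wrist bench_timer 0.69 c [625.4 116.6] [46. 63.] long 100.2 px [297 238] [353 286]
```

Request:
play_rows(motion=[[[0.012, 0.003, 0.02, 0, 0, 2], [0.025, 0.005, 0.04, 0, 0, 4], [0.04, 0.008, 0.06, 0, 0, 6], [0.055, 0.011, 0.08, 0, 0, 8], [0.067, 0.014, 0.1, 0, 0, 8.9], [0.074, 0.014, 0.12, 0, 0, 8.9], [0.074, 0.014, 0.135, 0, 0, 8.9], [0.074, 0.014, 0.14, 0, 0, 8.9]]])

```text
time_s: 26.72
position: [0.6241, 0.2815, 0.088]
tcp_rot: [[0.36, 0.933, -0.005], [0.933, -0.36, -0.001], [-0.003, -0.004, -1.0]]
force: [-0.7, -0.9, 0.2]
opening: 1.0
grasp_force: 0.0
```

```bash
python3 - <<'E'
from h import *
d=imaging.capture("wrist")
rect(d,"wrist","marker",.0085)
go(.6263,.2813,.021,-21.7)
E
```

```text
wrist marker 0.85 c [631.6 295.7] [104.7  15.7] long 68.6 px [272 127] [297 287]
t 26.82 pos [0.6249 0.2812 0.0899] -> [ 0.0007, 0.0014, 0.0689, -0.14, 0.11, 0.48, ] grip 0.0872 0.0 F [-0.6  0.2 -0.1]
```

Request:
play_rows(motion=[[[0.001, 0.001, 0.01, 0, 0, 0.2], [0.001, 0.001, 0.023, 0, 0, 0.2], [0.001, 0.001, 0.037, 0, 0, 0.2], [0.001, 0.001, 0.05, 0, 0, 0.2], [0.001, 0.001, 0.06, 0, 0, 0.2], [0.001, 0.001, 0.066, 0, 0, 0.2], [0.001, 0.001, 0.069, 0, 0, 0.2], [0.001, 0.001, 0.069, 0, 0, 0.2]]], fingers=0.06)

```text
time_s: 27.48
position: [0.6266, 0.282, 0.0212]
tcp_rot: [[0.367, 0.93, -0.002], [0.93, -0.367, -0.0], [-0.001, -0.001, -1.0]]
force: [-0.3, -0.4, -1.0]
opening: 0.694
grasp_force: 0.0
```

Request:
play_rows(motion=[[[0, 0, 0, 0, 0, 0], [0, 0, 0, 0, 0, 0], [0, 0, 0, 0, 0, 0], [0, 0, 0, 0, 0, 0], [0, 0, 0, 0, 0, 0], [0, 0, 0, 0, 0, 0], [0, 0, 0, 0, 0, 0], [0, 0, 0, 0, 0, 0]]], fingers=0.005)

```text
time_s: 28.15
position: [0.6271, 0.2822, 0.0224]
tcp_rot: [[0.367, 0.93, -0.0], [0.93, -0.367, 0.0], [0.0, -0.0, -1.0]]
force: [-1.0, -0.2, 3.0]
opening: 0.169
grasp_force: 29.8
```

Request:
play_rows(motion=[[[0, 0, 0, 0, 0, 0], [0, 0, 0, 0, 0, 0], [0, 0, 0, 0, 0, 0], [0, 0, 0, 0, 0, 0]]])

```text
time_s: 28.48
position: [0.6271, 0.2822, 0.0225]
tcp_rot: [[0.367, 0.93, -0.0], [0.93, -0.367, 0.0], [0.0, -0.0, -1.0]]
force: [0.1, -0.1, 2.7]
opening: 0.165
grasp_force: 30.0
```

Request:
play_rows(motion=[[[0, 0, -0.005, 0, 0, 0], [0, 0, -0.015, 0, 0, 0], [0, 0, -0.03, 0, 0, 0], [0, 0, -0.045, 0, 0, 0], [0, 0, -0.06, 0, 0, 0], [0, 0, -0.075, 0, 0, 0], [0, 0, -0.085, 0, 0, 0], [0, 0, -0.09, 0, 0, 0]]])

```text
time_s: 29.15
position: [0.6285, 0.2826, 0.1156]
tcp_rot: [[0.367, 0.93, 0.005], [0.93, -0.367, 0.001], [0.003, 0.004, -1.0]]
force: [0.3, -1.0, 0.3]
opening: 0.167
grasp_force: 30.0
```

```bash
python3 - <<'E'
from h import *
go(.453,.309,.11,20.8)
d=imaging.capture("wrist")
for z in(.095,.0985): rect(d,"wrist","marker",z)
r=finder.outline_of("wrist","marker")[0]["pixels"]; 
print([(int(y),np.flatnonzero(r[y])[[0,-1]].tolist()) for y in range(0,420,12) if r[y].any()])
d=imaging.capture("side"); rect(d,"side","marker",.0985); print(finder.recognise("side","marker")[:1])
E
```

```text
t 29.15 pos [0.6285 0.2826 0.1156] -> [ -0.0398, -0.1730, 0.0048, 0.26, -0.07, -42.31, ] grip 0.0146 30.0 F [ 0.3 -1.   0.3]
wrist marker 0.87 c [639.5 310. ] [73.6 17.2] long 67.9 px [263 134] [299 286]
wrist marker 0.87 c [639.8 310.8] [72.1 16.8] long 67.8 px [263 134] [299 286]
[(144, [267, 295]), (156, [266, 296]), (168, [266, 296]), (180, [265, 296]), (192, [265, 297]), (204, [264, 297]), (216, [264, 298]), (228, [263, 298]), (240, [265, 296]), (252, [265, 296]), (264, [265, 295]), (276, [266, 295]), (324, [267, 295]), (336, [266, 295]), (348, [266, 296])]
side marker 0.65 c [620.9 257.9] [109.4  19.6] long 72.3 px [298 144] [307 157]
[{'at': [0.611, 0.2355, 0.1049], 'confidence': 0.44}]
```

Request:
play_rows(motion=[[[-0.001, -0.005, 0, 0, 0, -1], [-0.003, -0.015, 0, 0, 0, -4], [-0.006, -0.028, 0, 0, 0, -7], [-0.01, -0.043, 0, 0, 0, -11], [-0.014, -0.06, 0, 0, 0, -15], [-0.017, -0.075, 0, 0, 0, -19], [-0.02, -0.0865, 0, 0, 0, -21], [-0.02, -0.0865, 0, 0, 0, -21]]])

```text
time_s: 30.17
position: [0.5354, 0.2954, 0.1116]
tcp_rot: [[0.006, 1.0, -0.005], [1.0, -0.006, -0.001], [-0.001, -0.005, -1.0]]
force: [-0.5, -0.1, -1.1]
opening: 0.169
grasp_force: 30.0
```

Request:
play_rows(motion=[[[0.001, -0.005, 0, 0, 0, -1], [0.003, -0.015, 0, 0, 0, -4], [0.005, -0.03, 0, 0, 0, -8], [0.007, -0.047, 0, 0, 0, -12], [0.009, -0.063, 0, 0, 0, -16], [0.0115, -0.078, 0, 0, 0, -20], [0.0125, -0.0878, 0, 0, 0, -21.3], [0.0125, -0.0878, 0, 0, 0, -21.3]]])

```text
time_s: 30.83
position: [0.4497, 0.3085, 0.1121]
tcp_rot: [[-0.355, 0.935, -0.002], [0.935, 0.355, -0.001], [0.0, -0.002, -1.0]]
force: [-1.4, -0.3, -0.9]
opening: 0.165
grasp_force: 30.0
```

```bash
python3 - <<'E'
from h import *
go(.453,.309,.0255,20.8)
d=imaging.capture("wrist")
rect(d,"wrist","marker",.1); rect(d,"wrist","marker_pad",.003)
d=imaging.capture("top")
rect(d,"top","marker_pad",.003);d=imaging.capture("side"); rect(d,"side","marker_pad",.003); rect(d,"side","marker",.1)
E
```

```text
t 30.83 pos [0.4497 0.3085 0.1121] -> [ -0.0007, 0.0034, 0.0866, -0.14, -0.00, 0.02, ] grip 0.0143 30.0 F [-1.4 -0.3 -0.9]
wrist marker 0.77 c [439.1 338.5] [16.3 70. ] long 110.2 px [263 134] [299 286]
wrist marker_pad 0.55 c [443.4 333.5] [34.9 99.6] long 110.8 px [259 116] [310 255]
top marker_pad 0.6 c [466.3 269.6] [35.1 73.8] long 111.3 px [158 225] [184 244]
side marker_pad 0.7 c [455.1 302.1] [ 36.9 155.8] long 109.5 px [234 168] [260 188]
side marker none
```

Request:
play_rows(motion=[[[0, 0.002, 0.012, 0, 0, 0], [-0.0005, 0.0034, 0.027, 0, 0, 0], [-0.0005, 0.0034, 0.043, 0, 0, 0], [-0.0005, 0.0034, 0.058, 0, 0, 0], [-0.0005, 0.0034, 0.07, 0, 0, 0], [-0.0005, 0.0034, 0.078, 0, 0, 0], [-0.0005, 0.0034, 0.081, 0, 0, 0], [-0.0005, 0.0034, 0.082, 0, 0, 0]]])

```text
time_s: 31.9
position: [0.4548, 0.3092, 0.0295]
tcp_rot: [[-0.355, 0.935, -0.001], [0.935, 0.355, -0.0], [-0.0, -0.001, -1.0]]
force: [-0.1, 0.2, -0.2]
opening: 0.165
grasp_force: 30.0
```

```bash
python3 - <<'E'
from h import *
go(.453,.3087,.0255,20.8)
d=imaging.capture("wrist")
rect(d,"wrist","marker",.016); rect(d,"wrist","marker_pad",.003)
E
```

```text
t 31.9 pos [0.4548 0.3092 0.0295] -> [ 0.0002, -0.0018, 0.0040, -0.07, 0.00, -0.01, ] grip 0.0144 30.0 F [-0.1  0.2 -0.2]
wrist marker 0.69 c [444.  338.7] [16.  70.5] long 110.8 px [263 134] [298 286]
wrist marker_pad 0.77 c [438.8 345.3] [34.8 74.7] long 110.8 px [237 110] [313 264]
```

Request:
play_rows(motion=[[[0, -0.001, 0, 0, 0, 0], [0.001, -0.002, 0.001, 0, 0, 0], [0.001, -0.002, 0.002, 0, 0, 0], [0.001, -0.002, 0.003, 0, 0, 0], [0.001, -0.002, 0.0037, 0, 0, 0], [0.001, -0.002, 0.0042, 0, 0, 0], [0.001, -0.002, 0.0042, 0, 0, 0]]])

```text
time_s: 32.63
position: [0.4527, 0.3095, 0.026]
tcp_rot: [[-0.355, 0.935, -0.0], [0.935, 0.355, -0.0], [-0.0, -0.0, -1.0]]
force: [0.4, 0.1, -0.4]
opening: 0.163
grasp_force: 30.0
```

Request:
play_rows(motion=[[[0, 0, 0.0005, 0, 0, 0], [0, 0, 0.001, 0, 0, 0], [0, 0, 0.001, 0, 0, 0], [0, 0, 0.001, 0, 0, 0]]])

```text
time_s: 32.97
position: [0.4528, 0.3095, 0.0254]
tcp_rot: [[-0.355, 0.935, 0.0], [0.935, 0.355, 0.0], [-0.0, 0.0, -1.0]]
force: [-1.3, 0.2, 3.5]
opening: 0.165
grasp_force: 30.0
```

```bash
python3 - <<'E'
from h import *
go(.453,.3087,.0255,20.8)
d=imaging.capture("wrist")
rect(d,"wrist","marker",.012); rect(d,"wrist","marker_pad",.003)
E
```

```text
t 32.97 pos [0.4528 0.3095 0.0254] -> [ -0.0008, -0.0001, -0.0001, 0.01, 0.00, -0.01, ] grip 0.0144 30.0 F [-1.3  0.2  3.5]
wrist marker 0.78 c [442.1 338.9] [16.  70.9] long 111.6 px [263 134] [298 287]
wrist marker_pad none
```

Request:
play_rows(motion=[[[0, 0, 0, 0, 0, 0], [0, 0, 0, 0, 0, 0], [0, 0, 0, 0, 0, 0], [0, 0, 0, 0, 0, 0], [0, 0, 0, 0, 0, 0], [0, 0, -0.004, 0, 0, 0], [0, 0, -0.012, 0, 0, 0], [0, 0, -0.025, 0, 0, 0]]], fingers=0.05)

```text
time_s: 33.78
position: [0.4521, 0.3092, 0.05]
tcp_rot: [[-0.355, 0.935, -0.002], [0.935, 0.355, -0.001], [-0.0, -0.002, -1.0]]
force: [-0.9, -0.4, 0.3]
opening: 0.562
grasp_force: 0.0
```

Request:
play_rows(motion=[[[0, 0, -0.02, 0, 0, 0], [0, 0, -0.05, 0, 0, 0], [0, 0, -0.08, 0, 0, 0], [-0.02, 0, -0.11, 0, 0, 0], [-0.05, 0, -0.14, 0, 0, 0], [-0.08, 0, -0.16, 0, 0, 0], [-0.09, 0, -0.17, 0, 0, 0], [-0.09, 0, -0.17, 0, 0, 0]]])

```text
time_s: 34.45
position: [0.4871, 0.224, 0.2234]
tcp_rot: [[-0.352, 0.936, 0.007], [0.936, 0.352, 0.001], [-0.001, 0.007, -1.0]]
force: [0.4, 0.1, -0.0]
opening: 0.575
grasp_force: 0.0
```

```bash
python3 - <<'E'
from h import *
go(.453,.3087,.2,20.8)
d=imaging.capture("wrist")
rect(d,"wrist","marker",.0115); rect(d,"wrist","marker_pad",.003); rect(d,"wrist","bench_timer",.003); rect(d,"wrist","timer_pad",.003)
d=imaging.capture("top")
for n,z in(("marker",.0115),("bench_timer",.003),("timer_pad",.003),("stain_bottle",.05),("broth_bottle",.05),("pink_dish",0),("open_vial",.03),("large_round_pad",.003),("small_round_pad",.003)): rect(d,"top",n,z)
d=imaging.capture("side")
for n,z in(("stain_bottle",.05),("broth_bottle",.05),("large_round_pad",.003),("small_round_pad",.003)): rect(d,"side",n,z)
for nm,x,y,r,rp,h in(("broth",.6213,-.2958,.034,.043,.06),("stain",.435,-.302,.023,.032,.04)):
    for q,z in((r,h),(rp,.003)): p=proj(d,circ(x,y,z,q)); print(nm,z,"pred cols",p[:,0].min().round(1),p[:,0].max().round(1),"rows",p[:,1].min().round(1),p[:,1].max().round(1))
E
```

```text
t 34.45 pos [0.4871 0.224  0.2234] -> [ 0.0913, -0.0023, 0.0232, 0.39, 0.07, -0.21, ] grip 0.05 0.0 F [ 0.4  0.1 -0. ]
wrist marker 0.75 c [453.6 309.1] [ 15.6 135.7] long 110.8 px [268  19] [285 172]
wrist marker_pad 0.79 c [453.1 308.7] [ 35.6 151.8] long 110.3 px [257  12] [294 179]
wrist bench_timer 0.8 c [612.5  90.7] [15.7 41.8] long 125.1 px [335 322] [349 353]
wrist timer_pad 0.73 c [603.2  91. ] [13.3 41.5] long 109.1 px [326 320] [339 352]
top marker none
top bench_timer 0.95 c [626.7 117.1] [48.  67.3] long 100.0 px [218 168] [243 187]
top timer_pad 0.62 c [625.8 114.3] [64.  83.6] long 100.1 px [216 165] [248 190]
top stain_bottle 0.7 c [ 434.  -301.7] [44.4 66.8] long 114.4 px [378 241] [402 260]
top broth_bottle 0.95 c [ 625.  -303.8] [ 68.7 107.2] long 134.7 px [372 161] [405 196]
top pink_dish 0.76 c [531.7   7.7] [49.3 48.4] long 1.7 px [261 204] [279 222]
top open_vial 0.65 c [537.7 190. ] [26.7 14.8] long 46.6 px [197 202] [204 211]
top large_round_pad 0.45 c [ 613.5 -277. ] [82.9 44.5] long 22.7 px [367 170] [389 199]
top small_round_pad 0.68 c [ 431.8 -289.8] [58.9 39.7] long 18.4 px [375 241] [392 263]
side stain_bottle 0.61 c [ 435.2 -292.2] [ 45.1 153.5] long 92.8 px [226 270] [255 333]
side broth_bottle 0.56 c [ 636.7 -248.9] [263.5  73.1] long 72.7 px [331 235] [374 328]
side large_round_pad 0.58 c [ 619.9 -310.1] [63.  84.1] long 166.1 px [326 304] [375 332]
side small_round_pad 0.85 c [ 438.5 -313.5] [60.3 46.1] long 2.0 px [225 317] [261 339]
broth 0.06 pred cols 331.2 372.6 rows 274.2 301.0
broth 0.003 pred cols 324.2 374.4 rows 296.0 331.4
stain 0.04 pred cols 225.8 254.1 rows 297.3 317.0
stain 0.003 pred cols 222.0 260.3 rows 310.0 338.2
```

```bash
python3 - <<'E'
from h import *
d=imaging.capture("side")
for x,y,r in((.6213,-.2958,.034),(.435,-.302,.023)):
    for rr in (r,r-.003): print(proj(d,circ(x,y,.003,rr))[:,1].max().round(1))
d=imaging.capture("top"); H,S,V=chan(d)
cen(d,(abs(H-112)<14)&(S>120),.153,(365,140,430,205),"broth cap")
cen(d,((H<8)|(H>172))&(S>120),.108,(370,230,420,270),"stain cap")
E
```

```text
327.3
326.0
333.9
332.5
broth cap px [400. 171.] rect [ 615.7 -301.1] [21.4 31.2] long 157.9 circ [ 617.  -299.8] 33.1
stain cap px [396. 248.] rect [ 431.9 -300.7] [26.8 26.8] long 64.3 circ [ 431.7 -301.2] 29.4
```

```bash
python3 -c "
from rig import bot; print(bot.hand_in())"
```

```text
the job is handed in; nothing more can be done
None
```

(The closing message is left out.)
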